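# Set the torch on its extending stand and close the cam lever at the mark

## Task

Stand the steel torch, tail down, in the cup on the sliding leg of the torch stand and let go of it. Then take the leg by its crossbar, draw it out against its return spring until the bar is level with the marker flag on the scale, and while holding it there slide the cam lever fully home towards the leg. Finish still holding the leg at the mark with the lever home (do not let go or back away), with the marker flag where it was set and the other things on the counter left alone.

Things in the scene. Friction and masses are not known exactly. Their poses are not given: they have to be found in the camera images.
- torch: Steel torch standing upright on its dark twist cap, 140 mm tall, about 160 g; origin at the centre of its underside, z up along it. Round body 26 mm in diameter up to 90 mm, a cone, then a round head 38 mm in diameter from 103 to 140 mm (grip it there from above).
- stand: Fixed torch stand: wooden base board 100 x 300 x 12 mm, square tube along its y; the leg slides out to +y. Origin on the counter under the tube's axis; +x points away from the robot at yaw 0. On the +x side of the leg a scale ledge (x 44 to 54 mm, 52 mm high), on the -x side the cam lever. A saddle under the leg, y 90 to 130 mm, is 57 mm high, 36 mm wide.
- leg (a joint): How far the leg is drawn out, m: 0 = in (start), at most 0.11, along the stand's +y. A spring pulls it in with 4 N at 0, 6 N at 0.08: it runs back if let go, and the closed cam lever does not stop that. The leg is an 18 mm square steel bar, axis 61 mm above the counter, with a crossbar and, 125 mm further along +y, a cup.
- bar (a point): Grip point on the leg's crossbar, 69 mm above the counter; moves with the leg, axes as the stand's. The bar is 12 mm thick (stand y), 18 mm high (60 to 78 mm above the counter) and runs along the stand's x from the leg, 85 mm away, to 30 mm past this point on the -x side. It can slide lengthwise between the fingers. It passes 4 mm above the lever's paddle.
- pointer (a point): Tip of the thin pointer at the other (+x) end of the crossbar, on the bar's centreline, axes as the stand's. Its y in the stand's frame is to equal the flag's.
- flag (a point): The marker flag: a small upright steel plate 3 mm thick, 26 mm tall on the scale ledge, 10 mm beyond the pointer's tip; point on its middle plane at the bar's height, axes as the stand's. It is set somewhere 50 to 80 mm along +y from the pointer's start; it must not be shifted.
- lever (a joint): Sliding cam lever, m: 0 = fully open, 0.032 = fully home, moving along the stand's +x towards the leg; starts between 0 and 0.008. It slides with about 3 N of friction and stays where it is left.
- paddle (a point): Middle of the top edge of the lever's upright paddle, on the outer (-x) face, the one to push; axes as the stand's; moves with the lever. Paddle 85 mm long (stand y), 6 thick, 36 high, top 56 mm above the counter, under the crossbar at the mark. 62 mm from the leg's axis when open, 30 when home. Fingers straddling the bar outside it, tips below 50 mm, can push it with their sides.
- cup_mouth (a point): Centre of the cup's mouth, 85 mm above the counter; the cup stands upright on the leg's end, 42 mm in outside diameter (48 at the rim), 32 mm inside, widening to 38 mm in the top 10 mm.
- cup_floor (a point): Centre of the cup's inner floor, 55 mm below the mouth, 30 mm above the counter, where the torch's underside comes to rest.
- tumbler: Bystander: steel tumbler 68 mm wide, 100 mm tall; origin under its centre. Torch and tumbler may stand in either of two places.
- spanner: Bystander: spanner 190 mm long, lying on the counter between robot and stand.
- screwdriver: Bystander: grey screwdriver 190 mm long, lying behind the stand.
- pen_stand: Bystander: ceramic pen stand 72 mm wide, 100 mm tall with pens to 150 mm, to the right of the stand.
- tin: Bystander: round steel tin 60 mm wide, 60 mm tall, between robot and stand.
- padlock: Bystander: brass padlock 45 mm wide, 70 mm tall, to the left of the stand.

How it is judged:
By the outcome, as a careful person would: the job done as asked, in the order asked, and still so for the second after the job is handed in, while the arm keeps its last pose, push and grip.
It also fails if it takes over 61 s, if anything falls off the work surface, if the arm or the gripper's body presses on something with over 40 N, if the wrist force passes 120 N, or if a joint passes its speed limit or range.

## Robot

A 6-joint arm with a two-finger parallel gripper is mounted at the origin on the work surface. World frame = base frame: x ahead of the robot, y to its left, z up, the work surface at z = 0. Lengths are in m, angles in rad, forces in N, time in s.
With the tool pointing down it reaches from about 0.35 to 0.975 m from the base axis. Payload 4.9 kg.
Tool frame: the origin (TCP) lies at the very end of the fingers, on their centre line; the grasp point (between the pads) lies 19 mm behind it (ctrl.grasp_offset is the distance from the TCP to the grasp point, in m); z points along the fingers, y is the line along which they close (so a half turn about z gives the same grasp; the last joint's range is limited). The gripper opens to 85 mm and grips with 20 to 120 N. Pads are 22 mm wide; open, the fingers measure 114 mm over their backs; the gripper's body (76 mm by 85 mm) begins 54 mm behind the grasp point. The pads swing forward as they close: fully open they stand 13 mm farther back than shut.
Start: joints at [1.05, 0.053, 1.613, -0, 1.476, -0.119], TCP at [0.244, 0.575, 0.231] pointing down, gripper open.
Joint ranges: [-3.01, 3.01], [-1.01, 2.22], [0.06, 2.58], [-1.02, 4.17], [0.09, 2.62], [-3.14, 3.14]. Speed limits (rad/s): [2.57, 2.57, 3.14, 3.14, 3.14, 3.14].

## Interface

Orientations are given as a rotation vector (axis times angle).
In Python, from station import ctrl, optics gives the robot as it stands.
- The arm moves only by the shell command python3 -m handwheel 'ROWS' [OPENING] [FORCE]. ROWS is JSON, a list of rows, each an object of numbers: "tx", "ty", "tz": the shift along the tool's x, y, z in mm; "roll": the turn about the tool's z in rad. A call has 1 to 12 rows; each row shifts and turns the commanded pose from where the row before left it, along the tool's axes as they then stand; what a row does not reach is not made up. A row lasts 1/12 s, in which the tool goes at most 41.7 mm and 7.16 degrees, less where a joint would pass 70% of its speed; a pose out of reach is approached as far as the arm can. A call with a gripper value outside its range is refused whole. OPENING is the finger opening in mm, from 0 to 85.4, set as the call begins (- or left out, the last holds). The fingers move at their own pace and stop on an object; FORCE is the grip in N (left out, the last holds). Time passes only in rows, so rows that do not move let the fingers close. It gives the time, the measured TCP pose, the force, the opening and the grip force at its end, in the units of the state.
- ctrl.get_obs(): the state, without advancing time (a new reading comes with each control period).
- optics.get_image(name): name is "side" or "top" or "wrist"; returns (picture, depth): 420x560x3 uint8, red, green, blue; 420x560 float32, m along the optical axis (not along the pixel's ray), 0 where there is no reading.
- optics.camera_params(name): a dict with "mtx" (3x3 intrinsics, pixels), "extrinsics" (4x4, takes a point from camera to world coordinates); the wrist camera has in their place "tool_from_camera" (4x4, takes a point from camera to tool coordinates, whose origin is the TCP and whose axes are the flange's). Camera axes: x right, y down, z forward; pixel columns grow to the right and rows downward; lengths in m; the calibration is good to about 2 mm. A picture is of the moment at which its call begins: read the wrist's pose just before it. camera_params takes no time and is no camera call.
- ctrl.finish_job(): hands the job in; it is judged then, once.
The state is a dict: "t": time; "q": joint angles; "dq": joint speeds; "effort": joint torques, N m; "tool_pos": TCP position; "tool_rot": TCP orientation; "contact_force": force on the tool from outside, world axes, zero at the start; "wrist_torque": the same for the moment, N m; "opening": finger opening in m; "grip_force": force on a finger pad.
Only numpy, scipy, OpenCV 4.12 (cv2) and the standard library are available. Lean on these libraries where they do the work, as an engineer would, in place of code of your own. Each camera call takes 0.05 s, during which the arm holds its last target. There are 200 camera calls.

## Working session

There is one attempt and no reset: what is moved stays moved. The work goes in short steps, Python scripts to look and compute and a shell command to move; the robot and the scene stay as the last step left them, time stands still between calls to the robot, and variables do not carry over. Pictures are saved under pics/ and viewed, at most 10 in all, crops included, and the job is handed in when it is done.

```bash
mkdir -p pics; ls; cat > h.py <<'E'
import numpy as np,cv2
from station import ctrl,optics
from scipy.spatial.transform import Rotation as R
def cam(n):
    p=optics.camera_params(n);o=ctrl.get_obs();im,d=optics.get_image(n)
    if 'extrinsics' in p:T=np.array(p['extrinsics'])
    else:
        W=np.eye(4);W[:3,:3]=R.from_rotvec(o['tool_rot']).as_matrix();W[:3,3]=o['tool_pos'];T=W@np.array(p['tool_from_camera'])
    return im,d,np.array(p['mtx']),T
def cloud(d,K,T):
    v,u=np.mgrid[:d.shape[0],:d.shape[1]]
    P=np.stack([(u-K[0,2])/K[0,0]*d,(v-K[1,2])/K[1,1]*d,d],-1)
    return P@T[:3,:3].T+T[:3,3]
def ray(u,v,z,K,T):
    r=T[:3,:3]@np.array([(u-K[0,2])/K[0,0],(v-K[1,2])/K[1,1],1]);return T[:3,3]+r*(z-T[2,3])/r[2]
E
python3 - <<'E'
from h import *
print({k:np.round(v,3) for k,v in ctrl.get_obs().items()},ctrl.grasp_offset)
for n in('top','side'):
    im,d,K,T=cam(n);cv2.imwrite(f'pics/{n}0.png',im[...,::-1]);np.savez(f'{n}0.npz',im=im,d=d,K=K,T=T);print(n,K,T.round(3))
E
```

```text
pics
{'t': np.float64(0.0), 'q': array([ 1.05 ,  0.053,  1.614, -0.   ,  1.476, -0.119]), 'dq': array([ 0.   ,  0.   ,  0.001,  0.001, -0.   ,  0.001]), 'effort': array([ 1.0000e-03, -3.9368e+01, -3.7018e+01, -0.0000e+00,  7.0000e-03,
       -0.0000e+00]), 'tool_pos': array([0.244, 0.575, 0.23 ]), 'tool_rot': array([-6.270e-01, -3.078e+00,  3.000e-03]), 'contact_force': array([-0.505,  0.342, -0.222]), 'wrist_torque': array([ 0.009, -0.021,  0.018]), 'grip_force': np.float64(0.0), 'opening': np.float64(0.085)} 0.0187
top [[444.62065658   0.         279.75907601]
 [  0.         444.62065658 219.73139414]
 [  0.           0.           1.        ]] [[ 0.026 -0.98   0.196  0.37 ]
 [-0.999 -0.032 -0.023 -0.008]
 [ 0.029 -0.195 -0.98   0.989]
 [ 0.     0.     0.     1.   ]]
side [[518.34666485   0.         280.76051755]
 [  0.         518.34666485 218.25312312]
 [  0.           0.           1.        ]] [[ 0.902 -0.238  0.36   0.067]
 [-0.431 -0.519  0.738 -1.   ]
 [ 0.011 -0.821 -0.571  0.85 ]
 [ 0.     0.     0.     1.   ]]
```

View pics/top0.png

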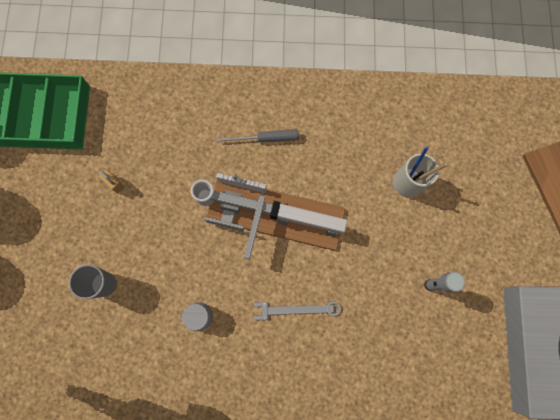

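View pics/side0.png

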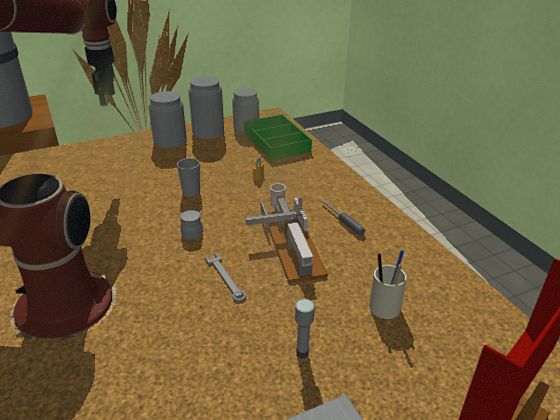

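The top view shows the torch with its head at px (455,282) and base at (432,284), the stand centred near (280,215), the cup at (203,191), and the crossbar from (262,195) to (248,255). The flag and scale are near (240,183) and the tumbler is at (90,283). The side view agrees, with the torch at (304,330).

```bash
python3 - <<'E'
from h import *
f=np.load('top0.npz');im,d,K,T=f['im'],f['d'],f['K'],f['T'];P=cloud(d,K,T)
def box(x0,x1,y0,y1,z0,z1):
    m=(P[...,0]>x0)&(P[...,0]<x1)&(P[...,1]>y0)&(P[...,1]<y1)&(P[...,2]>z0)&(P[...,2]<z1);return m
# torch head
v,u=np.mgrid[:420,:560]
m=(abs(u-455)<25)&(abs(v-282)<25)&(P[...,2]>.13);c,r=cv2.minEnclosingCircle(np.argwhere(m)[:,::-1].astype(np.float32));print('torch',m.sum(),P[m].mean(0),P[m][:,2].max(),ray(*c,.14,K,T),r)
m=(abs(u-203)<20)&(abs(v-191)<20)&(P[...,2]>.075)&(P[...,2]<.1);c,r=cv2.minEnclosingCircle(np.argwhere(m)[:,::-1].astype(np.float32));print('cup',m.sum(),c,r,ray(*c,.085,K,T),P[m][:,2].max())
# board
hsv=cv2.cvtColor(im,cv2.COLOR_RGB2HSV)
m=(abs(u-278)<80)&(abs(v-212)<50)&(abs(P[...,2]-.012)<.006)&(hsv[...,1]>130)
n,l,s,_=cv2.connectedComponentsWithStats(m.astype(np.uint8));print(s[1:][s[1:,4]>100])
q=np.array([ray(a,b,.012,K,T)[:2] for b,a in np.argwhere(m)],np.float32);print('board',cv2.minAreaRect(q))
# crossbar top
m=(abs(u-255)<15)&(v>208)&(v<262)&(abs(P[...,2]-.078)<.01)
q=np.array([ray(a,b,.078,K,T)[:2] for b,a in np.argwhere(m)],np.float32);print('bar',len(q),cv2.minAreaRect(q),cv2.boxPoints(cv2.minAreaRect(q)))
# tube/leg
for n,(a,b,c,e) in dict(tumbler=(90,282,25,.1),tin=(197,317,20,.06)).items():
    m=(abs(u-a)<c)&(abs(v-b)<c)&(abs(P[...,2]-e)<.012);print(n,P[m].mean(0))
cr=im[160:270,180:360,::-1];cv2.imwrite('pics/c.png',cv2.resize(cr,None,fx=4.4,fy=4.4,interpolation=cv2.INTER_CUBIC))
E
```

```text
torch 336 [ 0.42897048 -0.35656585  0.15761918] 0.988817496096867 [ 0.41786548 -0.3614783   0.14      ] 27.613502502441406
cup 205 (201.16473388671875, 189.70809936523438) 11.168657302856445 [0.60894095 0.13683282 0.085     ] 0.08896073341418487
[[ 215  182   47   18  294]
 [ 265  190   80   28  798]
 [ 207  202   15   17  181]
 [ 233  208   21   22  274]
 [ 258  213   82   37 1255]]
board ((0.5796555280685425, -0.02168889343738556), (0.2973219156265259, 0.0995761975646019), 78.04203796386719)
bar 321 ((0.525124728679657, 0.025442227721214294), (0.026963528245687485, 0.11210313439369202), 68.78742980957031) [[ 0.46799287  0.03315502]
 [ 0.5725004  -0.00740716]
 [ 0.58225656  0.01772944]
 [ 0.47774905  0.05829161]]
tumbler [0.41289846 0.35134652 0.09691739]
tin [0.34962188 0.13774884 0.0599157 ]
```

View pics/c.png

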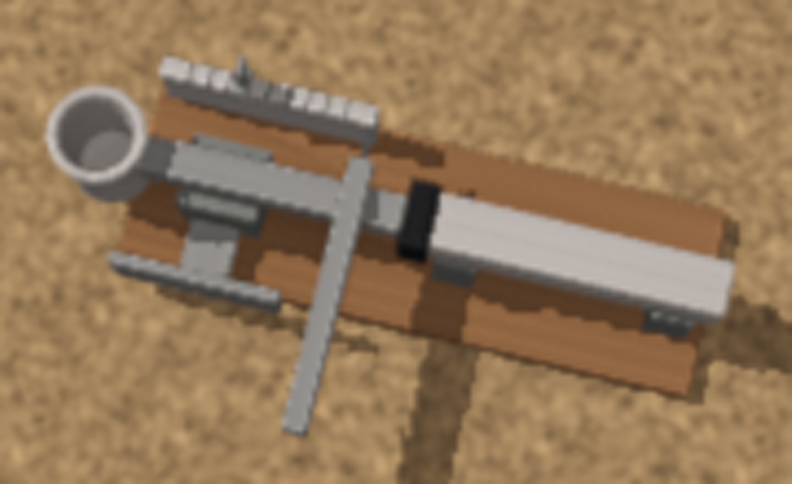

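The crop shows the cup rim centre at (97,137), the flag on the scale at (241,75), the pointer tip at (362,158), the bar's outer end at (295,428), and the paddle from (110,262) to (278,300). The stand is yawed about -12°. I'll write a helper for the move arithmetic and refine the torch position.

```bash
cat >> h.py <<'E'
def go(*pts):
    o=ctrl.get_obs();M=R.from_rotvec(o['tool_rot']).as_matrix();p=o['tool_pos']
    print('t',round(o['t'],2),'pos',p.round(4),'yaxis',M[:,1].round(3),'z',M[:,2].round(3),'F',o['contact_force'].round(1),'open',round(o['opening'],4),'grip',round(o['grip_force'],1))
    for q in pts:
        q=np.array(q);dd=M.T@(q-p)*1000;print('to',q.round(4),'d tool mm',dd.round(1),'rows',round(np.linalg.norm(dd)/41.7,1));p=q
E
python3 - <<'E'
from h import *
f=np.load('top0.npz');im,d,K,T=f['im'],f['d'],f['K'],f['T'];P=cloud(d,K,T)
v,u=np.mgrid[:420,:560]
m=(abs(u-455)<16)&(abs(v-282)<16)&(abs(P[...,2]-.14)<.006);c,r=cv2.minEnclosingCircle(np.argwhere(m)[:,::-1].astype(np.float32));t=ray(*c,.14,K,T);print('torch',m.sum(),c,P[m].mean(0),t,r)
M=R.from_rotvec(ctrl.get_obs()['tool_rot']).as_matrix()
print('roll to stand y deg',np.degrees(np.arctan2(M[:,0]@[.2072,.978,0],M[:,1]@[.2072,.978,0])))
go([.42,.25,.25],[t[0],t[1],.25])
E
```

```text
torch 313 (453.6363525390625, 281.2121276855469) [ 0.43024538 -0.36463859  0.14033803] [ 0.42987531 -0.36428132  0.14      ] 10.516830444335938
roll to stand y deg 11.057001623497749
t 0.1 pos [0.2441 0.5747 0.2302] yaxis [ 0.391  0.92  -0.002] z [-0.001 -0.002 -1.   ] F [ 0.7 -0.3  0.3] open 0.0857 grip 0.0
to [0.42 0.25 0.25] d tool mm [-288.8 -230.1  -19.5] rows 8.9
to [ 0.4299 -0.3643  0.25  ] d tool mm [-249.3 -561.5    1. ] rows 14.7
```

```bash
python3 -m handwheel '[{"tx":-28.9,"ty":-23,"tz":-2},{"tx":-28.9,"ty":-23,"tz":-2},{"tx":-28.9,"ty":-23,"tz":-2},{"tx":-28.9,"ty":-23,"tz":-2},{"tx":-28.9,"ty":-23,"tz":-2},{"tx":-28.9,"ty":-23,"tz":-2},{"tx":-28.9,"ty":-23,"tz":-2},{"tx":-28.9,"ty":-23,"tz":-2},{"tx":-28.9,"ty":-23,"tz":-2},{"tx":-28.9,"ty":-23,"tz":-2}]' 85
python3 -m handwheel '[{"tx":-15.6,"ty":-35},{"tx":-15.6,"ty":-35},{"tx":-15.6,"ty":-35},{"tx":-15.6,"ty":-35},{"tx":-15.6,"ty":-35},{"tx":-15.6,"ty":-35},{"tx":-15.6,"ty":-35},{"tx":-15.6,"ty":-35},{"tx":-15.6,"ty":-35},{"tx":-15.6,"ty":-35},{"tx":-15.6,"ty":-35},{"tx":-15.6,"ty":-35}]'
python3 -m handwheel '[{"tx":-15.6,"ty":-35},{"tx":-15.6,"ty":-35},{"tx":-15.6,"ty":-35},{"tx":-15.6,"ty":-35},{"roll":-0.1},{"roll":-0.093},{},{}]'
python3 - <<'E'
from h import *
im,d,K,T=cam('wrist');cv2.imwrite('pics/w1.png',im[...,::-1]);P=cloud(d,K,T)
m=(abs(P[...,2]-.14)<.008)&(np.hypot(P[...,0]-.43,P[...,1]+.364)<.04)
c,r=cv2.minEnclosingCircle(np.argwhere(m)[:,::-1].astype(np.float32));t=ray(*c,.14,K,T);print(m.sum(),c,r,t,P[m].mean(0));print(T.round(3))
go([t[0],t[1],.12])
E
```

```text
0 (0.0, 0.0) 0.0 [0.02618705 0.4560483  0.14      ] [nan nan nan]
[[ 0.391  0.885  0.253  0.178]
 [ 0.92  -0.376 -0.109  0.603]
 [-0.001  0.276 -0.961  0.373]
 [ 0.     0.     0.     1.   ]]
t 0.15 pos [0.2442 0.5748 0.2304] yaxis [ 0.391  0.92  -0.002] z [-0.001 -0.001 -1.   ] F [ 0.  -0.2  0.2] open 0.085 grip 0.0
to [0.0262 0.456  0.12  ] d tool mm [ 154.1 -194.4  110.7] rows 6.5$[0]: bad value
$[0]: bad value
$[0]: bad value
<stdin>:4: RuntimeWarning: Mean of empty slice.
  ret = um.true_divide(
```

View pics/w1.png

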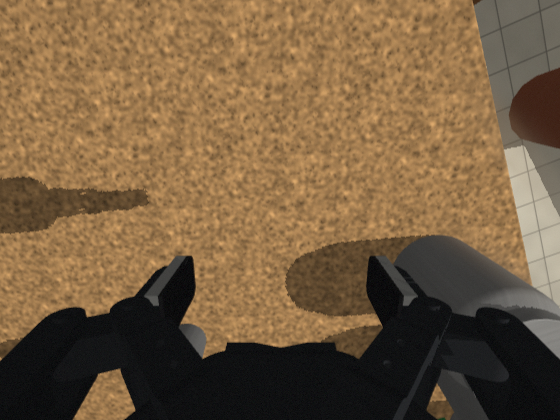

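The rows were refused, so the arm hasn't moved; the picture shows only the start pose, with the counter and fingers. I'll try a short call with all four keys.

```bash
python3 -m handwheel '[{"tx":-28.9,"ty":-23,"tz":-2,"roll":0},{"tx":-28.9,"ty":-23,"tz":-2,"roll":0}]' 85
```

```text
t: 0.32
tool_pos: [0.279, 0.51, 0.2343]
tool_rot: [-0.622, -3.079, 0.002]
contact_force: [1.8, -0.5, 0.6]
opening: 0.0854
grip_force: 0.0
```

```bash
python3 -m handwheel '[{"tx":-28.9,"ty":-23,"tz":-2,"roll":0},{"tx":-28.9,"ty":-23,"tz":-2,"roll":0},{"tx":-28.9,"ty":-23,"tz":-2,"roll":0},{"tx":-28.9,"ty":-23,"tz":-2,"roll":0},{"tx":-28.9,"ty":-23,"tz":-2,"roll":0},{"tx":-28.9,"ty":-23,"tz":-2,"roll":0},{"tx":-28.9,"ty":-23,"tz":-2,"roll":0},{"tx":-28.9,"ty":-23,"tz":-2,"roll":0}]' 85
python3 -m handwheel '[{"tx":-15.6,"ty":-35,"tz":0,"roll":0},{"tx":-15.6,"ty":-35,"tz":0,"roll":0},{"tx":-15.6,"ty":-35,"tz":0,"roll":0},{"tx":-15.6,"ty":-35,"tz":0,"roll":0},{"tx":-15.6,"ty":-35,"tz":0,"roll":0},{"tx":-15.6,"ty":-35,"tz":0,"roll":0},{"tx":-15.6,"ty":-35,"tz":0,"roll":0},{"tx":-15.6,"ty":-35,"tz":0,"roll":0},{"tx":-15.6,"ty":-35,"tz":0,"roll":0},{"tx":-15.6,"ty":-35,"tz":0,"roll":0},{"tx":-15.6,"ty":-35,"tz":0,"roll":0},{"tx":-15.6,"ty":-35,"tz":0,"roll":0}]'
python3 -m handwheel '[{"tx":-15.6,"ty":-35,"tz":0,"roll":0},{"tx":-15.6,"ty":-35,"tz":0,"roll":0},{"tx":-15.6,"ty":-35,"tz":0,"roll":0},{"tx":-15.6,"ty":-35,"tz":0,"roll":0},{"tx":0,"ty":0,"tz":0,"roll":-0.1},{"tx":0,"ty":0,"tz":0,"roll":-0.093},{"tx":0,"ty":0,"tz":0,"roll":0},{"tx":0,"ty":0,"tz":0,"roll":0}]'
python3 - <<'E'
from h import *
im,d,K,T=cam('wrist');cv2.imwrite('pics/w2.png',im[...,::-1]);P=cloud(d,K,T)
m=(abs(P[...,2]-.14)<.008)&(np.hypot(P[...,0]-.43,P[...,1]+.364)<.04)
t=[.43,-.364]
if m.any(): c,r=cv2.minEnclosingCircle(np.argwhere(m)[:,::-1].astype(np.float32));t=ray(*c,.14,K,T);print(m.sum(),c,r,t,P[m].mean(0))
go([t[0],t[1],.12])
E
```

```text
t: 0.98
tool_pos: [0.4207, 0.2488, 0.2512]
tool_rot: [-0.627, -3.078, 0.0]
contact_force: [0.3, -1.0, 0.3]
opening: 0.0851
grip_force: 0.0
t: 1.98
tool_pos: [0.4279, -0.2112, 0.2511]
tool_rot: [0.628, 3.078, 0.0]
contact_force: [0.7, 0.5, -0.2]
opening: 0.0852
grip_force: 0.0
t: 2.65
tool_pos: [0.431, -0.3624, 0.2509]
tool_rot: [-0.331, -3.124, -0.001]
contact_force: [-0.4, -0.3, -0.7]
opening: 0.0851
grip_force: 0.0
1346 (276.8696594238281, 204.29620361328125) 20.939207077026367 [ 0.42842006 -0.36493483  0.14      ] [ 0.42828035 -0.36483618  0.14079444]
t 2.7 pos [ 0.4311 -0.3622  0.2511] yaxis [0.209 0.978 0.   ] z [-0.  0. -1.] F [ 0.4  0.3 -0.1] open 0.0853 grip 0.0
to [ 0.4284 -0.3649  0.12  ] d tool mm [  2.   -3.2 131.1] rows 3.1
```

View pics/w2.png

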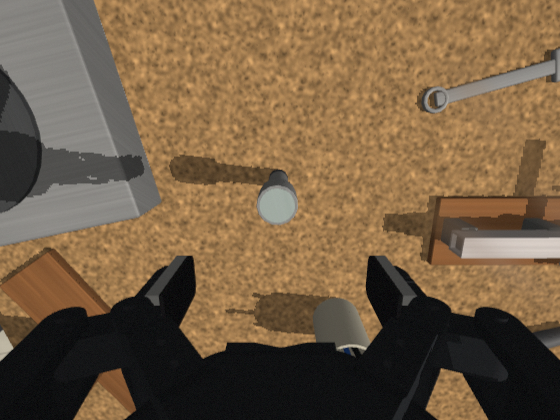

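The wrist view shows the torch head at (277,204), radius 21 px, which matches 38 mm. The tube's edges run along the image rows, so the -12° yaw is right. Next I descend and grip the head.

```bash
python3 -m handwheel '[{"tx":2,"ty":-3,"tz":30,"roll":0},{"tx":0,"ty":0,"tz":30,"roll":0},{"tx":0,"ty":0,"tz":30,"roll":0},{"tx":0,"ty":0,"tz":25,"roll":0},{"tx":0,"ty":0,"tz":20,"roll":0},{"tx":0,"ty":0,"tz":11,"roll":0},{"tx":0,"ty":0,"tz":0,"roll":0}]'
python3 -m handwheel '[{"tx":0,"ty":0,"tz":0,"roll":0},{"tx":0,"ty":0,"tz":0,"roll":0},{"tx":0,"ty":0,"tz":0,"roll":0},{"tx":0,"ty":0,"tz":0,"roll":0},{"tx":0,"ty":0,"tz":0,"roll":0},{"tx":0,"ty":0,"tz":0,"roll":0},{"tx":0,"ty":0,"tz":0,"roll":0},{"tx":0,"ty":0,"tz":0,"roll":0}]' 20 60
```

```text
t: 3.28
tool_pos: [0.4273, -0.363, 0.1022]
tool_rot: [-0.328, -3.12, -0.006]
contact_force: [0.4, 0.4, -0.2]
opening: 0.085
grip_force: 0.0
t: 3.95
tool_pos: [0.4296, -0.366, 0.1074]
tool_rot: [0.327, 3.122, -0.003]
contact_force: [-0.7, 0.5, 5.7]
opening: 0.0366
grip_force: 60.4
```

```bash
python3 -m handwheel '[{"tx":0,"ty":0,"tz":-10,"roll":0},{"tx":0,"ty":0,"tz":-30,"roll":0},{"tx":0,"ty":0,"tz":-40,"roll":0},{"tx":0,"ty":0,"tz":-40,"roll":0},{"tx":0,"ty":0,"tz":-20,"roll":0},{"tx":0,"ty":0,"tz":0,"roll":0}]'
python3 - <<'E'
from h import *
go([.588,.039,.245])
E
```

```text
t: 4.45
tool_pos: [0.4305, -0.3671, 0.2528]
tool_rot: [0.327, 3.116, -0.012]
contact_force: [-0.3, 0.4, -1.0]
opening: 0.0363
grip_force: 60.3
t 4.45 pos [ 0.4305 -0.3671  0.2528] yaxis [ 0.207  0.978 -0.007] z [ 0.008 -0.009 -1.   ] F [-0.3  0.4 -1. ] open 0.0363 grip 60.3
to [0.588 0.039 0.245] d tool mm [-69.9 430.    5.5] rows 10.4
```

```bash
python3 -m handwheel '[{"tx":-2,"ty":18,"tz":0,"roll":0},{"tx":-6,"ty":36,"tz":0,"roll":0},{"tx":-7,"ty":38,"tz":1,"roll":0},{"tx":-7,"ty":38,"tz":1,"roll":0},{"tx":-7,"ty":38,"tz":1,"roll":0},{"tx":-7,"ty":38,"tz":1,"roll":0},{"tx":-7,"ty":38,"tz":1,"roll":0},{"tx":-7,"ty":38,"tz":0,"roll":0},{"tx":-7,"ty":38,"tz":0,"roll":0},{"tx":-6,"ty":38,"tz":0,"roll":0},{"tx":-5,"ty":36,"tz":0,"roll":0},{"tx":-2,"ty":36,"tz":0,"roll":0}]'
python3 -m handwheel '[{"tx":0,"ty":0,"tz":0,"roll":0},{"tx":0,"ty":0,"tz":0,"roll":0}]'
python3 - <<'E'
from h import *
im,d,K,T=cam('wrist');cv2.imwrite('pics/w3.png',im[...,::-1]);np.savez('w3.npz',im=im,d=d,K=K,T=T);P=cloud(d,K,T)
m=(abs(P[...,2]-.083)<.006)&(np.hypot(P[...,0]-.609,P[...,1]-.137)<.03)
if m.any(): c,r=cv2.minEnclosingCircle(np.argwhere(m)[:,::-1].astype(np.float32));print(m.sum(),c,r,r/K[0,0]*d[m].mean(),ray(*c,.085,K,T),P[m].mean(0))
go([.609,.137,.245])
E
```

```text
t: 5.45
tool_pos: [0.5855, 0.043, 0.2378]
tool_rot: [-0.327, -3.121, 0.001]
contact_force: [0.6, -0.6, -2.1]
opening: 0.0368
grip_force: 60.5
t: 5.62
tool_pos: [0.5852, 0.0428, 0.2378]
tool_rot: [-0.322, -3.121, 0.001]
contact_force: [-0.3, -0.7, -1.5]
opening: 0.037
grip_force: 60.8
830 (373.5, 199.35714721679688) 22.818143844604492 0.024038561683854574 [0.60856269 0.13764546 0.085     ] [0.61036805 0.1393411  0.08385188]
t 5.67 pos [0.5852 0.0415 0.2382] yaxis [ 0.206  0.979 -0.001] z [-0.004 -0.    -1.   ] F [-0.5 -0.5 -1.9] open 0.0369 grip 60.8
to [0.609 0.137 0.245] d tool mm [-3.7 98.3 -7. ] rows 2.4
```

View pics/w3.png

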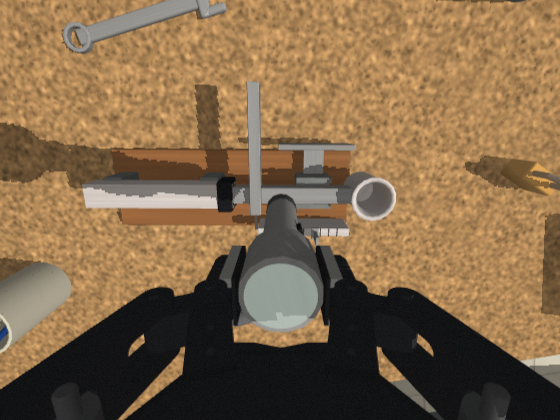

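The cup rim is at (373,199) in the wrist view, giving (0.6086, 0.1376), which agrees with the top view. The torch hangs from head (282,295) to tail (282,200). I'll check its tilt by projection and get the move to the cup.

```bash
python3 - <<'E'
from h import *
f=np.load('w3.npz');K,T=f['K'],f['T'];P=cloud(f['d'],K,T);v,u=np.mgrid[:420,:560]
for zz in (.14,.16,.18,.2,.22,.265,.271):
    m=(abs(P[...,2]-zz)<.006)&(np.hypot(P[...,0]-.585,P[...,1]-.042)<.035)&(abs(u-282)<40)
    if m.sum()>5: q=P[m];print(zz,m.sum(),'mean',q.mean(0).round(4),'x',q[:,0].min().round(4),q[:,0].max().round(4),'y',q[:,1].min().round(4),q[:,1].max().round(4))
go([.6095,.1376,.24],[.6095,.1376,.139])
E
```

```text
0.14 91 mean [0.5745 0.0458 0.1402] x 0.5716 0.5871 y 0.0324 0.0563
0.16 108 mean [0.575  0.046  0.1599] x 0.5724 0.5839 y 0.0332 0.0555
0.18 145 mean [0.575  0.0453 0.1802] x 0.5723 0.5842 y 0.0328 0.0555
0.2 214 mean [0.5758 0.0466 0.2003] x 0.5723 0.588 y 0.0329 0.0579
0.22 24 mean [0.5734 0.045  0.2153] x 0.5727 0.5757 y 0.0395 0.0514
0.265 2445 mean [0.5798 0.0444 0.2687] x 0.5659 0.604 y 0.0251 0.0635
0.271 5353 mean [0.5831 0.0437 0.271 ] x 0.5661 0.604 y 0.0251 0.0617
t 5.67 pos [0.5852 0.0415 0.2382] yaxis [ 0.206  0.979 -0.001] z [-0.004 -0.    -1.   ] F [-0.5 -0.5 -1.9] open 0.0369 grip 60.8
to [0.6095 0.1376 0.24  ] d tool mm [-4. 99. -2.] rows 2.4
to [0.6095 0.1376 0.139 ] d tool mm [-4.00e-01  1.00e-01  1.01e+02] rows 2.4
```

```bash
python3 -m handwheel '[{"tx":-1,"ty":15,"tz":0,"roll":0},{"tx":-1,"ty":30,"tz":0,"roll":0},{"tx":-1,"ty":30,"tz":0,"roll":0},{"tx":-0.8,"ty":15,"tz":0,"roll":0},{"tx":0,"ty":6.7,"tz":0,"roll":0},{"tx":0,"ty":0,"tz":0,"roll":0},{"tx":0,"ty":0,"tz":15,"roll":0},{"tx":0,"ty":0,"tz":15,"roll":0},{"tx":0,"ty":0,"tz":10,"roll":0},{"tx":0,"ty":0,"tz":5,"roll":0},{"tx":0,"ty":0,"tz":0,"roll":0}]'
python3 - <<'E'
from h import *
im,d,K,T=cam('side');cv2.imwrite('pics/s2.png',cv2.resize(im[120:290,200:380,::-1],None,fx=4,fy=3.5*4/3.5,interpolation=cv2.INTER_CUBIC)[:600])
go()
E
```

```text
t: 6.58
tool_pos: [0.6083, 0.134, 0.1919]
tool_rot: [-0.328, -3.119, 0.002]
contact_force: [0.0, -0.1, -1.9]
opening: 0.0367
grip_force: 61.0
t 6.63 pos [0.6091 0.1343 0.1935] yaxis [ 0.208  0.978 -0.001] z [-0.003 -0.    -1.   ] F [-0.8  0.5 -1.9] open 0.0366 grip 61.0
```

View pics/s2.png

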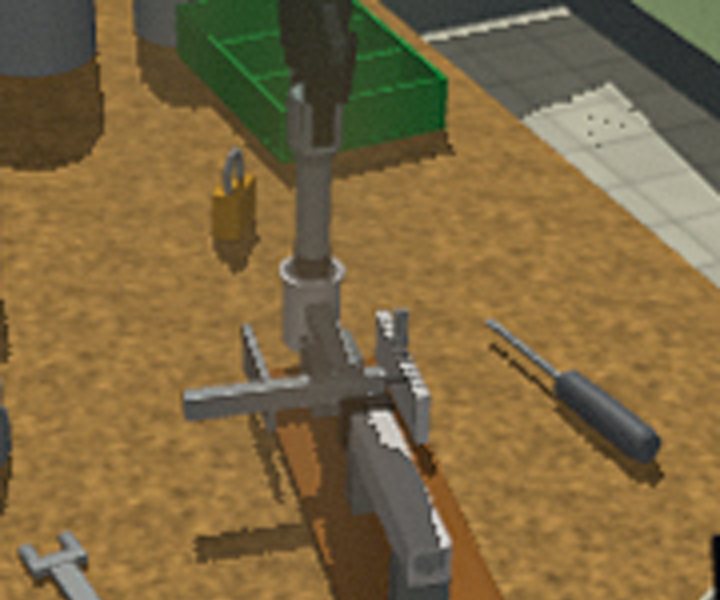

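The side crop shows the torch tail entering the cup mouth, centred at (312,268). I continue down.

```bash
python3 -m handwheel '[{"tx":0,"ty":0,"tz":6,"roll":0},{"tx":0,"ty":0,"tz":6,"roll":0},{"tx":0,"ty":0,"tz":8,"roll":0}]'; python3 -m handwheel '[{"tx":0,"ty":0,"tz":8,"roll":0},{"tx":0,"ty":0,"tz":8,"roll":0},{"tx":0,"ty":0,"tz":8,"roll":0},{"tx":0,"ty":0,"tz":5,"roll":0},{"tx":0,"ty":0,"tz":0,"roll":0}]'
```

```text
t: 6.88
tool_pos: [0.6106, 0.1351, 0.176]
tool_rot: [0.327, 3.122, 0.001]
contact_force: [-0.3, 0.9, -0.9]
opening: 0.0368
grip_force: 61.3
t: 7.3
tool_pos: [0.6088, 0.1348, 0.144]
tool_rot: [-0.327, -3.121, 0.001]
contact_force: [-0.9, -0.5, -1.6]
opening: 0.0364
grip_force: 61.2
```

```bash
python3 -m handwheel '[{"tx":0,"ty":0,"tz":3,"roll":0},{"tx":0,"ty":0,"tz":2,"roll":0},{"tx":0,"ty":0,"tz":0,"roll":0}]';python3 -m handwheel '[{"tx":0,"ty":0,"tz":1,"roll":0},{"tx":0,"ty":0,"tz":0.5,"roll":0},{"tx":0,"ty":0,"tz":0,"roll":0}]'
```

```text
t: 7.55
tool_pos: [0.61, 0.135, 0.1412]
tool_rot: [-0.327, -3.124, 0.0]
contact_force: [-0.1, -0.6, -2.0]
opening: 0.0366
grip_force: 61.2
t: 7.8
tool_pos: [0.6101, 0.135, 0.14]
tool_rot: [0.327, 3.124, 0.0]
contact_force: [0.3, 0.2, -1.9]
opening: 0.0366
grip_force: 61.2
```

```bash
python3 -m handwheel '[{"tx":0,"ty":0,"tz":1,"roll":0},{"tx":0,"ty":0,"tz":1,"roll":0},{"tx":0,"ty":0,"tz":0,"roll":0}]';python3 -m handwheel '[{"tx":0,"ty":0,"tz":1,"roll":0},{"tx":0,"ty":0,"tz":0,"roll":0},{"tx":0,"ty":0,"tz":0,"roll":0}]'
```

```text
t: 8.05
tool_pos: [0.6098, 0.1349, 0.1376]
tool_rot: [-0.327, -3.124, 0.0]
contact_force: [0.5, -0.3, -1.8]
opening: 0.0365
grip_force: 61.2
t: 8.3
tool_pos: [0.6102, 0.1349, 0.1375]
tool_rot: [0.327, 3.124, -0.0]
contact_force: [-1.0, -0.4, 1.2]
opening: 0.0371
grip_force: 61.4
```

Contact felt (force changed by about 3 N), so the torch is seated. I'll release it, rise and look.

```bash
python3 -m handwheel '[{"tx":0,"ty":0,"tz":0,"roll":0},{"tx":0,"ty":0,"tz":0,"roll":0},{"tx":0,"ty":0,"tz":0,"roll":0},{"tx":0,"ty":0,"tz":0,"roll":0},{"tx":0,"ty":0,"tz":0,"roll":0},{"tx":0,"ty":0,"tz":-20,"roll":0},{"tx":0,"ty":0,"tz":-35,"roll":0},{"tx":0,"ty":0,"tz":-35,"roll":0},{"tx":0,"ty":0,"tz":-20,"roll":0}]' 70 20
python3 - <<'E'
from h import *
go([.5285,.0269,.25])
E
```

```text
t: 9.05
tool_pos: [0.6112, 0.1351, 0.2513]
tool_rot: [0.327, 3.119, 0.002]
contact_force: [0.2, -0.2, 0.0]
opening: 0.0698
grip_force: 0.0
t 9.05 pos [0.6112 0.1351 0.2513] yaxis [0.207 0.978 0.002] z [ 0.005  0.001 -1.   ] F [ 0.2 -0.2  0. ] open 0.0698 grip 0.0
to [0.5285 0.0269 0.25  ] d tool mm [  58.5 -123.     0.8] rows 3.3
```

```bash
python3 -m handwheel '[{"tx":0,"ty":-30,"tz":0,"roll":0},{"tx":0,"ty":-35,"tz":0,"roll":0},{"tx":0,"ty":-25,"tz":0,"roll":0},{"tx":0,"ty":0,"tz":0,"roll":0},{"tx":0,"ty":0,"tz":0,"roll":0}]'
python3 - <<'E'
from h import *
im,d,K,T=cam('wrist');np.savez('w4.npz',im=im,d=d,K=K,T=T)
cv2.imwrite('pics/w4.png',cv2.resize(im[60:270,180:460,::-1],None,fx=2.8,fy=2.8,interpolation=cv2.INTER_CUBIC))
go()
E
```

```text
t: 9.47
tool_pos: [0.5912, 0.046, 0.2469]
tool_rot: [0.331, 3.124, 0.001]
contact_force: [0.7, -0.2, 0.1]
opening: 0.0701
grip_force: 0.0
t 9.52 pos [0.5913 0.0468 0.2468] yaxis [0.208 0.978 0.001] z [ 0.     0.001 -1.   ] F [-0.3  0.3  0.7] open 0.07 grip 0.0
```

View pics/w4.png

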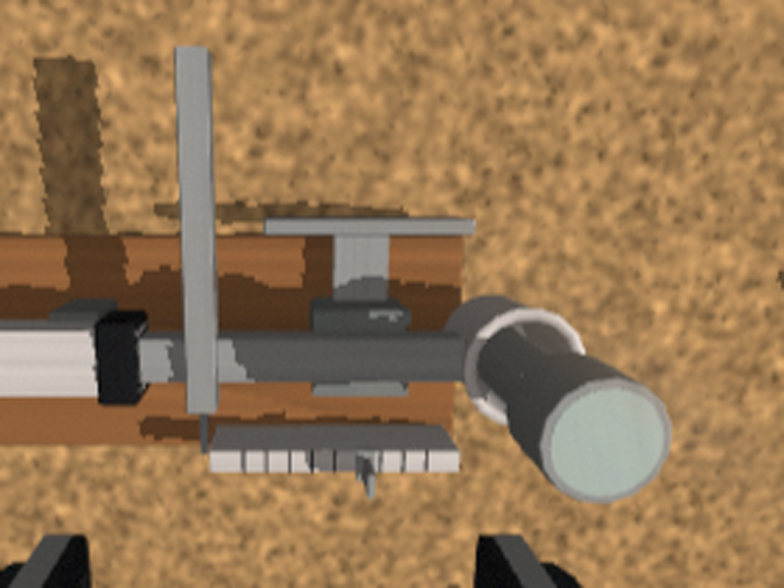

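The torch stands in the cup, its head at crop (608,437). The pointer runs (204,415)-(204,450), the flag is at (362,455) with its top at (372,492), the paddle spans (266..474, 227), and the bar's outer end is at (193,47).

```bash
python3 - <<'E'
from h import *
f=np.load('w4.npz');im,d,K,T=f['im'],f['d'],f['K'],f['T'];P=cloud(d,K,T);v,u=np.mgrid[:420,:560]
ez=np.array([-np.sin(-.2094),np.cos(-.2094),0]);ex=np.array([ez[1],-ez[0],0])
S=lambda q:(q@ex*1000,q@ez*1000)
px=lambda a,b:(a/2.8+180,b/2.8+60)
# bar: edges at z=.078
m=(abs(P[...,2]-.078)<.005)&(u<260)&(u>240)&(v<200)&(v>70)
q=np.array([ray(a,b,.078,K,T) for b,a in np.argwhere(m)])
r=cv2.minAreaRect(q[:,:2].astype(np.float32));print('bar',m.sum(),r);sx,sy=S(q);print('bar sx',sx.min(),sx.max(),'sy',np.percentile(sy,[2,50,98]))
for k in range(80,200,20):
    w=np.where(m[k])[0];print(k,S(ray(w.mean(),k,.078,K,T)),len(w))
# flag by depth
m=(u>300)&(u<322)&(v>215)&(v<242)&(P[...,2]>.056)&(P[...,2]<.085)
for a,b in np.argwhere(m)[::4]: print((b,a),P[a,b].round(4),[round(x,1) for x in S(P[a,b])])
for n,(c,z) in dict(ptr=((204,440),.069),ptr2=((204,425),.069),flagtop=((371,488),.078),cup=(None,0)).items():
    if c: print(n,S(ray(*px(*c),z,K,T)))
for n,c in dict(padL=(266,227),padR=(474,227)).items(): print(n,S(ray(*px(*c),.056,K,T)))
print('cup',S(np.array([.6086,.1376,0])))
m=(abs(P[...,2]-.17)<.006)&(np.hypot(P[...,0]-.609,P[...,1]-.137)<.04)
c,r=cv2.minEnclosingCircle(np.argwhere(m)[:,::-1].astype(np.float32));t=ray(*c,.17,K,T);print('torch top',t,S(t),P[m][:,2].mean())
print('tool',S(ctrl.get_obs()['tool_pos']))
np.set_printoptions(linewidth=200);print(im[212:240,300:322].mean(-1).astype(int))
E
```

```text
bar 1455 ((0.5315896272659302, 0.026379190385341644), (0.012402379885315895, 0.12422560155391693), 78.02064514160156)
bar sx 452.3831092854292 576.6049595868775 sy [130.30493726 136.22182562 142.19522195]
80 (np.float64(455.12720073367257), np.float64(136.27059533471748)) 13
100 (np.float64(473.73735229055217), np.float64(136.17115427965715)) 12
120 (np.float64(493.02493599408416), np.float64(136.5808740754724)) 12
140 (np.float64(513.0250081749474), np.float64(135.9612255243727)) 12
160 (np.float64(533.7814608539513), np.float64(136.38244263657344)) 12
180 (np.float64(555.3351337134596), np.float64(136.2775041921458)) 11
(np.int64(309), np.int64(221)) [0.6384 0.0715 0.0565] [np.float64(609.6), np.float64(202.6)]
(np.int64(313), np.int64(221)) [0.6392 0.0762 0.057 ] [np.float64(609.4), np.float64(207.4)]
(np.int64(313), np.int64(222)) [0.6406 0.076  0.0567] [np.float64(610.8), np.float64(207.5)]
(np.int64(311), np.int64(223)) [0.6406 0.0733 0.0587] [np.float64(611.4), np.float64(204.9)]
(np.int64(309), np.int64(224)) [0.6422 0.0708 0.0565] [np.float64(613.4), np.float64(202.7)]
(np.i
[... 4029 characters left out ...]
1 144 141 129  60 105 143 142 133 119 125 131 133 143 142 140]
 [147 139 133 129 131 139 145 147 145 140  84 108 145 144 133 119 121 122 118 134 139 142]
 [142 133 127 128 133 142 148 149 146 141 101 107 147 147 138 130 125 119 124 135 140 145]
 [133 123 119 123 130 142 149 148 144 137 110 106 145 144 140 137 133 129 131 141 144 144]
 [120 114 111 115 128 140 148 145 139 131 122 116 144 144 137 137 137 132 131 136 142 142]
 [104 108 108 111 124 137 144 141 134 128 130 129 142 138 124 124 131 129 130 135 137 134]
 [ 90 103 104 108 121 133 136 131 126 117 123 130 131 123 109 105 119 126 133 135 135 130]
 [ 89  96 104 113 122 128 125 120 116 106 115 121 117 104  98 100 112 124 134 136 134 131]]
```

Measured in the stand frame: the flag is 68.4 mm past the pointer (allowed 50-80), cup to bar is 124.8 mm (expected 125), the bar's end is 114 mm from the leg's axis (expected 115), and the torch top is at 0.1707 (expected 0.170). Next I go down over the bar.

```bash
python3 -m handwheel '[{"tx":29,"ty":-11,"tz":0,"roll":0},{"tx":29,"ty":-11,"tz":0,"roll":0},{"tx":29,"ty":-11,"tz":0,"roll":0},{"tx":0,"ty":0,"tz":30,"roll":0},{"tx":0,"ty":0,"tz":35,"roll":0},{"tx":0,"ty":0,"tz":35,"roll":0},{"tx":0,"ty":0,"tz":35,"roll":0},{"tx":0,"ty":0,"tz":30,"roll":0},{"tx":0,"ty":0,"tz":20,"roll":0},{"tx":0,"ty":0,"tz":12,"roll":0},{"tx":0,"ty":0,"tz":6,"roll":0},{"tx":0,"ty":0,"tz":0,"roll":0}]' 60
python3 -m handwheel '[{"tx":0,"ty":0,"tz":0,"roll":0},{"tx":0,"ty":0,"tz":0,"roll":0},{"tx":0,"ty":0,"tz":0,"roll":0},{"tx":0,"ty":0,"tz":0,"roll":0},{"tx":0,"ty":0,"tz":0,"roll":0},{"tx":0,"ty":0,"tz":0,"roll":0},{"tx":0,"ty":0,"tz":0,"roll":0},{"tx":0,"ty":0,"tz":0,"roll":0}]' 0 30
python3 - <<'E'
from h import *
ez=np.array([-np.sin(-.2094),np.cos(-.2094),0]);ex=np.array([ez[1],-ez[0],0]);p=ctrl.get_obs()['tool_pos'];print(p@ex,p@ez);go()
E
```

```text
t: 10.52
tool_pos: [0.4989, 0.0333, 0.0429]
tool_rot: [-0.326, -3.123, -0.0]
contact_force: [-0.5, 0.1, 0.1]
opening: 0.0601
grip_force: 0.0
t: 11.18
tool_pos: [0.5004, 0.0324, 0.0453]
tool_rot: [0.327, 3.122, -0.0]
contact_force: [-2.7, -0.8, 6.1]
opening: 0.0114
grip_force: 32.4
0.4827515632793002 0.13574234435596663
t 11.18 pos [0.5004 0.0324 0.0453] yaxis [0.207 0.978 0.   ] z [ 0.002 -0.    -1.   ] F [-2.7 -0.8  6.1] open 0.0114 grip 32.4
```

```bash
python3 -m handwheel '[{"tx":0,"ty":3,"tz":0,"roll":0},{"tx":0,"ty":6,"tz":0,"roll":0},{"tx":0,"ty":7,"tz":0,"roll":0},{"tx":0,"ty":8,"tz":0,"roll":0},{"tx":0,"ty":8,"tz":0,"roll":0},{"tx":0,"ty":8,"tz":0,"roll":0},{"tx":0,"ty":8,"tz":0,"roll":0},{"tx":0,"ty":7,"tz":0,"roll":0},{"tx":0,"ty":6,"tz":0,"roll":0},{"tx":0,"ty":4,"tz":0,"roll":0},{"tx":0,"ty":3,"tz":0,"roll":0},{"tx":0,"ty":0,"tz":0,"roll":0}]'
python3 - <<'E'
from h import *
ez=np.array([-np.sin(-.2094),np.cos(-.2094),0]);ex=np.array([ez[1],-ez[0],0]);p=ctrl.get_obs()['tool_pos'];print(p@ex,p@ez);go()
im,d,K,T=cam('wrist');cv2.imwrite('pics/w5.png',im[...,::-1]);np.savez('w5.npz',im=im,d=d,K=K,T=T)
im,d,K,T=cam('top');np.savez('t5.npz',im=im,d=d,K=K,T=T)
im,d,K,T=cam('side');np.savez('s5.npz',im=im,d=d,K=K,T=T)
a=cv2.resize(np.load('t5.npz')['im'][150:270,170:300,::-1],None,fx=3,fy=3,interpolation=cv2.INTER_CUBIC)
b=cv2.resize(im[140:260,230:360,::-1],None,fx=3,fy=3,interpolation=cv2.INTER_CUBIC)
cv2.imwrite('pics/ab5.png',np.hstack([a,b]))
E
```

```text
t: 12.18
tool_pos: [0.5144, 0.0984, 0.0453]
tool_rot: [0.326, 3.123, -0.003]
contact_force: [-2.0, -4.8, 6.9]
opening: 0.0113
grip_force: 32.5
0.48272663210915756 0.2032207364266588
t 12.18 pos [0.5144 0.0984 0.0453] yaxis [ 0.207  0.978 -0.002] z [ 0.002 -0.002 -1.   ] F [-2.  -4.8  6.9] open 0.0113 grip 32.5
```

View pics/ab5.png

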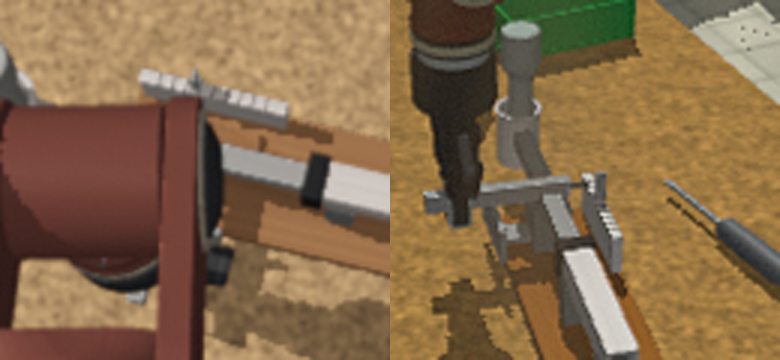

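The crops show the torch upright in the cup, the arm covering the top view, and the crossbar's pointer close to the flag (side half, about (590,183)). I'll measure the remaining gap from the side view depth.

```bash
python3 - <<'E'
from h import *
ez=np.array([-np.sin(-.2094),np.cos(-.2094),0]);ex=np.array([ez[1],-ez[0],0])
for n in('side0','s5','top0','t5','w5','w4'):
    f=np.load(n+'.npz');im,d,K,T=f['im'],f['d'],f['K'],f['T'];P=cloud(d,K,T);sx=P@ex;sy=P@ez;z=P[...,2]
    m=(sx>.607)&(sx<.628)&(sy>.19)&(sy<.22)&(z>.062)&(z<.084)
    if m.sum(): print(n,'flag',m.sum(),'sx',np.percentile(sx[m],[5,50,95]).round(4),'sy',np.percentile(sy[m],[5,50,95]).round(4))
    mt=m&(z>.074)
    if mt.sum():
        q=np.array([ray(a,b,.078,K,T)@ez for b,a in np.argwhere(mt)]);print('   top',mt.sum(),q.min().round(4),q.mean().round(4),q.max().round(4))
    y0=.1362 if n in('side0','top0','w4') else .2037
    for lo,hi in((.455,.47),(.50,.55),(.578,.588),(.589,.603)):
        m=(sx>lo)&(sx<hi)&(abs(sy-y0)<.02)&(z>.074 if hi<.6 else z>.062)&(z<.084)
        if m.sum()>2:
            q=np.array([ray(a,b,.078 if hi<.6 else .069,K,T)@ez for b,a in np.argwhere(m)]);print('   bar',lo,m.sum(),np.percentile(q,[3,50,97]).round(4),'mid',((q.min()+q.max())/2).round(4))
E
```

```text
side0 flag 21 sx [0.612  0.6172 0.621 ] sy [0.1981 0.2015 0.2053]
   top 5 0.1968 0.1994 0.2024
   bar 0.455 18 [0.1208 0.1302 0.1375] mid 0.128
   bar 0.5 53 [0.1229 0.1298 0.1374] mid 0.1298
   bar 0.578 7 [0.1257 0.1302 0.1346] mid 0.1299
   bar 0.589 10 [0.1298 0.1339 0.1364] mid 0.1331
s5 flag 20 sx [0.6111 0.617  0.6214] sy [0.1979 0.2024 0.2059]
   top 6 0.1936 0.1984 0.2024
   bar 0.455 11 [0.1928 0.1994 0.2036] mid 0.1982
   bar 0.5 44 [0.1893 0.1972 0.2042] mid 0.1965
   bar 0.578 7 [0.1901 0.1953 0.2007] mid 0.195
   bar 0.589 9 [0.1954 0.1996 0.2019] mid 0.1987
top0 flag 14 sx [0.613  0.6175 0.6215] sy [0.2022 0.2029 0.2049]
   top 10 0.2016 0.2034 0.2052
   bar 0.455 41 [0.1296 0.1346 0.1405] mid 0.1349
   bar 0.5 135 [0.1294 0.135  0.1409] mid 0.135
   bar 0.578 25 [0.1295 0.1348 0.1406] mid 0.1351
   bar 0.589 9 [0.134  0.1355 0.1364] mid 0.1352
t5 flag 14 sx [0.6126 0.617  0.622 ] sy [0.2018 0.2028 0.2052]
   top 10 0.202 0.2036 0.2052
   bar 0.455 9 [0.197  0.2    0.2049] mid 0.2011
   bar 0.455 966 [0.1977 0.2032 0.2089] mid 0.2004
   bar 0.5 406 [0.1978 0.2032 0.209 ] mid 0.2032
w4 flag 46 sx [0.6121 0.6153 0.6212] sy [0.2029 0.204  0.2055]
   top 28 0.2029 0.2042 0.2055
   bar 0.455 203 [0.1303 0.1361 0.142 ] mid 0.1361
   bar 0.5 557 [0.1304 0.1362 0.142 ] mid 0.1362
   bar 0.578 78 [0.131  0.1366 0.1422] mid 0.1366
   bar 0.589 32 [0.1343 0.1364 0.1377] mid 0.136
```

Leg travel so far is about 67.0 mm of 68.3. I'll add 1.3 mm, ease the grip to 20 N and slide along the bar towards the leg.

```bash
python3 -m handwheel '[{"tx":0,"ty":1.3,"tz":0,"roll":0},{"tx":-2,"ty":0,"tz":0,"roll":0},{"tx":-4,"ty":0,"tz":0,"roll":0},{"tx":-4,"ty":0,"tz":0,"roll":0},{"tx":-4,"ty":0,"tz":0,"roll":0},{"tx":-2,"ty":0,"tz":0,"roll":0},{"tx":0,"ty":0,"tz":0,"roll":0}]' 0 20
python3 -m handwheel '[{"tx":-3,"ty":0,"tz":0,"roll":0},{"tx":-3,"ty":0,"tz":0,"roll":0},{"tx":-3,"ty":0,"tz":0,"roll":0},{"tx":0,"ty":0,"tz":0,"roll":0}]'
python3 - <<'E'
from h import *
ez=np.array([-np.sin(-.2094),np.cos(-.2094),0]);ex=np.array([ez[1],-ez[0],0]);o=ctrl.get_obs();p=o['tool_pos'];print(p@ex,p@ez,o['contact_force']@ex,o['contact_force']@ez);go()
E
```

```text
t: 12.92
tool_pos: [0.5188, 0.0983, 0.0425]
tool_rot: [-0.324, -3.095, 0.003]
contact_force: [-36.9, 1.1, 30.2]
opening: 0.0115
grip_force: 38.8
t: 13.25
tool_pos: [0.5267, 0.0961, 0.04]
tool_rot: [-0.324, -3.095, 0.004]
contact_force: [-31.0, 1.4, 16.0]
opening: 0.0112
grip_force: 38.8
0.4951717586794926 0.20346851069118158 -30.606029249469803 -5.109451454420172
t 13.25 pos [0.5267 0.0961 0.04  ] yaxis [ 0.207  0.978 -0.005] z [-0.03   0.001 -1.   ] F [-31.    1.4  16. ] open 0.0112 grip 38.8
```

Bar friction is high, about 30 N with the grip at 39 N. I'll ease the fingers to about 12 mm so they still straddle and hold the bar against the spring but slide more easily.

```bash
python3 -m handwheel '[{"tx":0,"ty":0,"tz":0,"roll":0},{"tx":0,"ty":0,"tz":0,"roll":0},{"tx":0,"ty":0,"tz":0,"roll":0}]' 12 20
python3 - <<'E'
from h import *
ez=np.array([-np.sin(-.2094),np.cos(-.2094),0]);ex=np.array([ez[1],-ez[0],0]);o=ctrl.get_obs();p=o['tool_pos'];print(p@ex,p@ez,o['contact_force']@ex,o['contact_force']@ez);go()
E
```

```text
t: 13.5
tool_pos: [0.534, 0.0945, 0.0412]
tool_rot: [-0.326, -3.116, 0.005]
contact_force: [-5.8, -3.3, -1.1]
opening: 0.0122
grip_force: 4.0
0.5027358972305642 0.2034261330693195 -5.018805997598539 -4.396107302953867
t 13.5 pos [0.534  0.0945 0.0412] yaxis [ 0.207  0.978 -0.004] z [-0.009 -0.002 -1.   ] F [-5.8 -3.3 -1.1] open 0.0122 grip 4.0
```

```bash
python3 -m handwheel '[{"tx":-3,"ty":0,"tz":0,"roll":0},{"tx":-3,"ty":0,"tz":0,"roll":0},{"tx":-3,"ty":0,"tz":0,"roll":0},{"tx":-3,"ty":0,"tz":0,"roll":0},{"tx":-3,"ty":0,"tz":0,"roll":0},{"tx":0,"ty":0,"tz":0,"roll":0}]'
cat > s.py <<'E'
from h import *
ez=np.array([-np.sin(-.2094),np.cos(-.2094),0]);ex=np.array([ez[1],-ez[0],0]);o=ctrl.get_obs();p=o['tool_pos'];print(p@ex,p@ez,'F',o['contact_force']@ex,o['contact_force']@ez)
E
python3 s.py; python3 -m handwheel '[{"tx":-2,"ty":0,"tz":0,"roll":0},{"tx":-2,"ty":0,"tz":0,"roll":0},{"tx":0,"ty":0,"tz":0,"roll":0}]'; python3 s.py
```

```text
t: 14.0
tool_pos: [0.5494, 0.0912, 0.0413]
tool_rot: [-0.327, -3.116, 0.004]
contact_force: [-5.3, -3.3, -2.5]
opening: 0.0119
grip_force: 4.1
0.5184927077785569 0.20339075469794388 F -4.52043839149779 -4.325101886476041
t: 14.25
tool_pos: [0.5531, 0.0904, 0.0413]
tool_rot: [-0.327, -3.116, 0.004]
contact_force: [-5.1, -3.4, -2.7]
opening: 0.0116
grip_force: 4.2
0.5222646996647582 0.20335825723726286 F -4.31501611330748 -4.399236528808529
```

```bash
python3 -m handwheel '[{"tx":-1.5,"ty":0,"tz":0,"roll":0},{"tx":-1.5,"ty":0,"tz":0,"roll":0},{"tx":0,"ty":0,"tz":0,"roll":0}]'; python3 s.py;python3 -m handwheel '[{"tx":-1.5,"ty":0,"tz":0,"roll":0},{"tx":0,"ty":0,"tz":0,"roll":0}]'; python3 s.py
python3 - <<'E'
from h import *
ez=np.array([-np.sin(-.2094),np.cos(-.2094),0]);ex=np.array([ez[1],-ez[0],0])
for n in('wrist','side'):
    im,d,K,T=cam(n);np.savez(n+'6.npz',im=im,d=d,K=K,T=T);P=cloud(d,K,T);sx=P@ex;sy=P@ez;z=P[...,2]
    m=(sx>.5)&(sx<.56)&(sy>.155)&(sy<.25)&(abs(z-.052)<.006)&((sy<.185)|(sy>.222));print(n,'paddle',m.sum(),[np.percentile(sx[m&(sy<.2)],[5,50,95]).round(4) if (m&(sy<.2)).any() else 0,np.percentile(sx[m&(sy>.2)],[5,50,95]).round(4) if (m&(sy>.2)).any() else 0])
E
```

```text
t: 14.5
tool_pos: [0.5559, 0.0898, 0.0413]
tool_rot: [-0.326, -3.115, 0.004]
contact_force: [-6.4, -3.7, -1.3]
opening: 0.0121
grip_force: 4.2
0.5250900003351507 0.20334952709307327 F -5.478465678834282 -4.946113954484192
t: 14.67
tool_pos: [0.5574, 0.0894, 0.0413]
tool_rot: [-0.326, -3.115, 0.004]
contact_force: [-7.5, -3.6, -1.3]
opening: 0.012
grip_force: 4.3
0.526599532029956 0.20335669358343442 F -6.601567013151563 -5.097239697936862
wrist paddle 412 [array([0.519 , 0.5367, 0.5371]), array([0.5189, 0.5366, 0.5371])]
side paddle 44 [array([0.5205, 0.5378, 0.5577]), 0]
```

```bash
python3 -m handwheel '[{"tx":-1.5,"ty":0,"tz":0,"roll":0},{"tx":0,"ty":0,"tz":0,"roll":0}]'; python3 s.py;python3 -m handwheel '[{"tx":-1.5,"ty":0,"tz":0,"roll":0},{"tx":0,"ty":0,"tz":0,"roll":0}]'; python3 s.py
```

```text
t: 14.93
tool_pos: [0.5576, 0.0894, 0.0412]
tool_rot: [-0.326, -3.112, 0.004]
contact_force: [-11.0, -2.4, 3.5]
opening: 0.0121
grip_force: 7.4
0.5267943692016976 0.20337242409070394 F -10.22916985200304 -4.62076293320109
t: 15.1
tool_pos: [0.5576, 0.0894, 0.0413]
tool_rot: [-0.325, -3.108, 0.004]
contact_force: [-18.2, -2.7, 7.9]
opening: 0.0122
grip_force: 10.3
0.5268408222127605 0.20338298396359503 F -17.27639030805558 -6.392478357950753
```

The lever has hit its stop: force climbs to 17 N with no motion, and the paddle face is 30 mm from the axis. Now I check the bar against the flag.

```bash
cat > m.py <<'E'
from h import *
ez=np.array([-np.sin(-.2094),np.cos(-.2094),0]);ex=np.array([ez[1],-ez[0],0])
for n in('wrist','wrist','side','side','top'):
    im,d,K,T=cam(n);np.savez(n+'7.npz',im=im,d=d,K=K,T=T);P=cloud(d,K,T);sx=P@ex;sy=P@ez;z=P[...,2]
    m=(sx>.607)&(sx<.628)&(sy>.19)&(sy<.22)&(z>.062)&(z<.084);mt=m&(z>.074)
    print(n)
    if mt.sum():
        q=np.array([ray(a,b,.078,K,T)@ez for b,a in np.argwhere(mt)]);print('   flag',m.sum(),np.median(sy[m]).round(4),'top',mt.sum(),q.min().round(4),q.mean().round(4),q.max().round(4))
    for lo,hi in((.455,.47),(.47,.5),(.50,.55),(.578,.588),(.589,.603)):
        m=(sx>lo)&(sx<hi)&(abs(sy-.2037)<.0125)&(z>.074 if hi<.6 else z>.062)&(z<.082)
        if m.sum()>2:
            q=np.array([ray(a,b,.078 if hi<.6 else .069,K,T)@ez for b,a in np.argwhere(m)]);print('   bar',lo,m.sum(),np.percentile(q,[3,50,97]).round(4),'med raw',np.median(sy[m]).round(4))
E
python3 m.py; python3 s.py
python3 - <<'E'
import numpy as np,cv2
w=np.load('wrist7.npz')['im'];s=np.load('side7.npz')['im']
b=cv2.resize(s[180:235,275:325,::-1],None,fx=8,fy=8,interpolation=cv2.INTER_NEAREST);a=cv2.resize(w[...,::-1],(400,300));c=np.zeros((440,800,3),np.uint8);c[:300,:400]=a;c[:,400:]=b
cv2.imwrite('pics/f.png',c)
E
```

```text
wrist
   bar 0.455 1407 [0.1979 0.2034 0.2092] med raw 0.2034
   bar 0.47 2407 [0.1979 0.2034 0.2092] med raw 0.2034
   bar 0.5 3735 [0.1957 0.2034 0.2116] med raw 0.2034
wrist
   bar 0.455 1411 [0.1979 0.2034 0.2092] med raw 0.2034
   bar 0.47 2404 [0.1979 0.2034 0.2092] med raw 0.2034
   bar 0.5 3732 [0.1957 0.2038 0.2116] med raw 0.2038
side
   flag 18 0.2031 top 5 0.1968 0.1994 0.2024
   bar 0.455 17 [0.1897 0.1963 0.2046] med raw 0.2007
   bar 0.47 30 [0.1901 0.198  0.2046] med raw 0.1993
   bar 0.5 18 [0.1897 0.1985 0.2118] med raw 0.2005
   bar 0.578 6 [0.1942 0.1975 0.2039] med raw 0.1999
   bar 0.589 7 [0.1961 0.2002 0.2019] med raw 0.2055
side
   flag 18 0.2032 top 5 0.1974 0.1996 0.2024
   bar 0.455 10 [0.1919 0.2003 0.2048] med raw 0.203
   bar 0.47 30 [0.1902 0.1983 0.2046] med raw 0.2011
   bar 0.5 18 [0.1909 0.1969 0.2142] med raw 0.1979
   bar 0.578 7 [0.1912 0.1996 0.2039] med raw 0.2001
   bar 0.589 8 [0.196  0.1999 0.2019] med raw 0.2036
top
   bar 0.5 3 [0.1971 0.199  0.2009] med raw 0.199
0.5268466434403214 0.2033688751611062 F -15.516018354800801 -5.058967725525187
```

View pics/f.png

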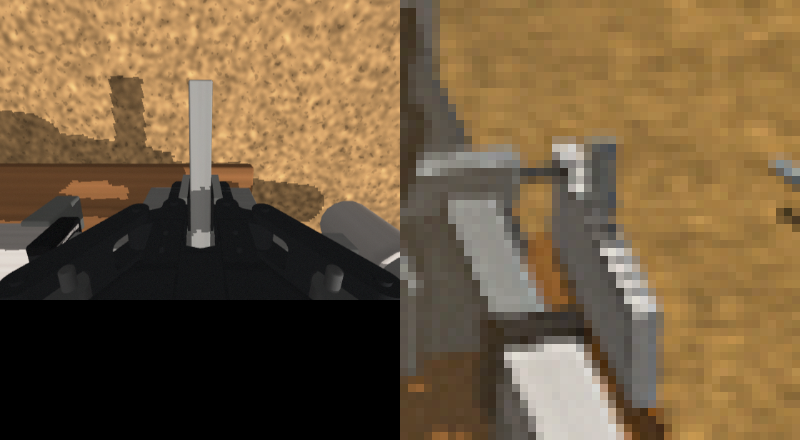

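The wrist half shows the bar between the fingers; the side half shows the pointer tip at (568,172) beside the flag at (603,180). The wrist measurement and TCP both give about 67.5 mm of 68.3. I'll relieve the push a little, add 0.8 mm and close the grip firmly.

```bash
python3 -m handwheel '[{"tx":1,"ty":0,"tz":0,"roll":0},{"tx":0,"ty":0.8,"tz":0,"roll":0},{"tx":0,"ty":0,"tz":0,"roll":0},{"tx":0,"ty":0,"tz":0,"roll":0}]'; python3 s.py
python3 -m handwheel '[{"tx":0,"ty":0,"tz":0,"roll":0},{"tx":0,"ty":0,"tz":0,"roll":0},{"tx":0,"ty":0,"tz":0,"roll":0},{"tx":0,"ty":0,"tz":0,"roll":0}]' 0 25; python3 s.py; python3 m.py | head -9
```

```text
t: 15.68
tool_pos: [0.5576, 0.0895, 0.0413]
tool_rot: [-0.326, -3.111, 0.007]
contact_force: [-14.2, -5.0, 4.6]
opening: 0.0123
grip_force: 10.4
0.526869876595233 0.2034329761861147 F -12.831077606944891 -7.838310334845582
t: 16.02
tool_pos: [0.5576, 0.0895, 0.0413]
tool_rot: [-0.326, -3.111, 0.007]
contact_force: [-13.1, -5.5, 5.2]
opening: 0.012
grip_force: 29.8
0.5268553949186598 0.2034257087276501 F -11.70930114640844 -8.122215880056833
wrist
   bar 0.455 1424 [0.198  0.2035 0.2092] med raw 0.2035
   bar 0.47 2395 [0.198  0.2035 0.2092] med raw 0.2035
   bar 0.5 3695 [0.1957 0.2035 0.2117] med raw 0.2035
wrist
   bar 0.455 1426 [0.198  0.2035 0.2092] med raw 0.2035
   bar 0.47 2398 [0.198  0.2035 0.2093] med raw 0.2035
   bar 0.5 3682 [0.1958 0.2035 0.2117] med raw 0.2035
side
```

```bash
python3 -m handwheel '[{"tx":0.7,"ty":0,"tz":0,"roll":0},{"tx":0,"ty":0.7,"tz":0,"roll":0},{"tx":0,"ty":0,"tz":0,"roll":0}]'; python3 s.py
python3 -m handwheel '[{"tx":0,"ty":0.7,"tz":0,"roll":0},{"tx":0,"ty":0,"tz":0,"roll":0},{"tx":0,"ty":0,"tz":0,"roll":0}]'; python3 s.py
```

```text
t: 16.52
tool_pos: [0.5577, 0.0895, 0.0413]
tool_rot: [-0.326, -3.112, 0.009]
contact_force: [-11.3, -8.7, 2.7]
opening: 0.0118
grip_force: 30.9
0.526866664576223 0.20348881285408515 F -9.254781715739826 -10.905642392048906
t: 16.77
tool_pos: [0.5576, 0.0896, 0.0413]
tool_rot: [-0.326, -3.112, 0.011]
contact_force: [-13.2, -11.0, 3.7]
opening: 0.012
grip_force: 31.0
0.5268483627444609 0.20353729598758288 F -10.605288179832435 -13.466999393417511
```

```bash
python3 -m handwheel '[{"tx":0,"ty":0,"tz":0,"roll":0},{"tx":0.5,"ty":0,"tz":0,"roll":0},{"tx":0,"ty":0,"tz":0,"roll":0},{"tx":0,"ty":0,"tz":0,"roll":0}]' 12 20; python3 s.py
python3 -m handwheel '[{"tx":1,"ty":0,"tz":0,"roll":0},{"tx":0,"ty":0,"tz":0,"roll":0},{"tx":0,"ty":0,"tz":0,"roll":0}]'; python3 s.py
```

```text
t: 17.1
tool_pos: [0.5577, 0.0896, 0.0413]
tool_rot: [-0.326, -3.113, 0.011]
contact_force: [-10.3, -10.4, 2.2]
opening: 0.0119
grip_force: 11.0
0.526877410783576 0.20352074333869546 F -7.942805123658004 -12.331388689376052
t: 17.35
tool_pos: [0.5577, 0.0898, 0.0413]
tool_rot: [-0.326, -3.116, 0.01]
contact_force: [-6.3, -10.3, -1.5]
opening: 0.0116
grip_force: 7.7
0.5268242941734312 0.20374675161072917 F -4.032902893596365 -11.433444564284946
```

```bash
python3 -m handwheel '[{"tx":0.5,"ty":0,"tz":0,"roll":0},{"tx":0,"ty":0,"tz":0,"roll":0},{"tx":0,"ty":0,"tz":0,"roll":0}]'; python3 s.py
python3 -m handwheel '[{"tx":0.4,"ty":0,"tz":0,"roll":0},{"tx":0,"ty":0,"tz":0,"roll":0},{"tx":0,"ty":0,"tz":0,"roll":0}]'; python3 s.py
```

```text
t: 17.6
tool_pos: [0.5578, 0.0901, 0.0414]
tool_rot: [-0.327, -3.117, 0.009]
contact_force: [-3.7, -8.4, -3.4]
opening: 0.0123
grip_force: 6.2
0.5268511995283268 0.20411279484540384 F -1.859424538125709 -8.980969482135354
t: 17.85
tool_pos: [0.5578, 0.0906, 0.0414]
tool_rot: [-0.327, -3.119, 0.008]
contact_force: [-3.1, -7.9, -4.6]
opening: 0.0121
grip_force: 4.7
0.5267959901887442 0.20456827909772107 F -1.4211241851076932 -8.393992865142902
```

```bash
python3 m.py; python3 s.py
```

```text
wrist
   bar 0.455 1432 [0.1991 0.2046 0.2103] med raw 0.2046
   bar 0.47 2401 [0.1991 0.2046 0.2103] med raw 0.2046
   bar 0.5 3676 [0.1969 0.2047 0.2126] med raw 0.2047
wrist
   bar 0.455 1431 [0.1991 0.2046 0.2103] med raw 0.2046
   bar 0.47 2399 [0.1991 0.2046 0.2103] med raw 0.2046
   bar 0.5 3675 [0.1968 0.2046 0.2126] med raw 0.2046
side
   flag 18 0.2026 top 5 0.1968 0.1995 0.2024
   bar 0.455 13 [0.1914 0.1969 0.2051] med raw 0.2006
   bar 0.47 29 [0.1915 0.1989 0.2058] med raw 0.2018
   bar 0.5 18 [0.1909 0.1986 0.2121] med raw 0.2009
   bar 0.578 8 [0.1907 0.1975 0.2057] med raw 0.2012
   bar 0.589 7 [0.1975 0.2008 0.2051] med raw 0.2039
side
   flag 20 0.2025 top 5 0.1968 0.1995 0.2024
   bar 0.455 14 [0.1933 0.2009 0.2059] med raw 0.2053
   bar 0.47 29 [0.1903 0.199  0.2058] med raw 0.2021
   bar 0.5 18 [0.1897 0.1965 0.2077] med raw 0.2006
   bar 0.578 9 [0.1913 0.1996 0.2056] med raw 0.2035
   bar 0.589 8 [0.1976 0.2011 0.205 ] med raw 0.2039
top
   bar 0.5 10 [0.198  0.2022 0.2079] med raw 0.2026
0.5267848104871601 0.20454512397533192 F -1.53145790973992 -8.30285557128978
```

The bar is at 204.7 and the flag at 204.2-204.7, so they're level. I'll close the grip and check.

```bash
python3 -m handwheel '[{"tx":0,"ty":0,"tz":0,"roll":0},{"tx":0,"ty":0,"tz":0,"roll":0},{"tx":0,"ty":0,"tz":0,"roll":0},{"tx":0,"ty":0,"tz":0,"roll":0},{"tx":0,"ty":0,"tz":0,"roll":0},{"tx":0,"ty":0,"tz":0,"roll":0}]' 0 25; python3 s.py; python3 m.py | head -4; python3 - <<'E'
from h import *
ez=np.array([-np.sin(-.2094),np.cos(-.2094),0]);ex=np.array([ez[1],-ez[0],0])
for n in('side',):
    im,d,K,T=cam(n);P=cloud(d,K,T);z=P[...,2]
    m=(z>.15)&(z<.18)&(np.hypot(P[...,0]-.623,P[...,1]-.203)<.04);print('torch',m.sum(),P[m].mean(0),z[m].max())
f=np.load('wrist7.npz');P=cloud(f['d'],f['K'],f['T']);sx=P@ex;sy=P@ez;z=P[...,2]
m=(sx>.5)&(sx<.56)&(sy>.155)&(sy<.185)&(abs(z-.056)<.004);print('paddle top',m.sum(),np.percentile(sx[m],[5,50,95]))
E
```

```text
t: 18.6
tool_pos: [0.5578, 0.0907, 0.0414]
tool_rot: [-0.327, -3.118, 0.007]
contact_force: [-2.9, -8.3, -3.3]
opening: 0.0115
grip_force: 26.0
0.5268024082548515 0.2046360425239509 F -1.1242190187923435 -8.727216069600992
wrist
   bar 0.455 1429 [0.1992 0.2047 0.2104] med raw 0.2047
   bar 0.47 2392 [0.1992 0.2047 0.2104] med raw 0.2047
   bar 0.5 3619 [0.1969 0.2047 0.2125] med raw 0.2047<stdin>:5: RuntimeWarning: Mean of empty slice.
  ret = um.true_divide(
Traceback (most recent call last):
ValueError: zero-size array to reduction operation maximum which has no identity
```

```bash
python3 - <<'E'
from h import *
for n in('side','top'):
    im,d,K,T=cam(n);P=cloud(d,K,T);z=P[...,2];Ti=np.linalg.inv(T)
    for w in((.6228,.2045,.17),(.6228,.2045,.14),(.6228,.2045,.1)):
        c=Ti@[*w,1];u,v=(K@c[:3]/c[2])[:2];u,v=int(u),int(v);print(n,w,(u,v),'exp depth',c[2].round(3),d[v-1:v+2,u-1:u+2].round(3).ravel()[::2],P[v,u].round(3),im[v,u])
E
```

```text
side (0.6228, 0.2045, 0.17) (271, 148) exp depth 1.478 [1.293 1.296 1.297 1.291 1.299] [0.553 0.059 0.254] [76 54 38]
side (0.6228, 0.2045, 0.14) (271, 157) exp depth 1.495 [1.309 1.305 1.307 1.307 1.31 ] [0.551 0.056 0.231] [91 84 66]
side (0.6228, 0.2045, 0.1) (271, 169) exp depth 1.517 [1.325 1.329 1.322 1.324 1.328] [0.55  0.052 0.198] [60 50 33]
top (0.6228, 0.2045, 0.17) (159, 169) exp depth 0.847 [0.845 0.846 0.85  0.847 0.847] [0.625 0.206 0.168] [185 192 184]
top (0.6228, 0.2045, 0.14) (163, 174) exp depth 0.877 [0.847 0.643 0.662 0.667 0.639] [0.561 0.153 0.348] [87 88 85]
top (0.6228, 0.2045, 0.1) (167, 180) exp depth 0.916 [0.639 0.637 0.636 0.635 0.635] [0.546 0.141 0.372] [120  69  59]
```

The top view finds the torch's top where it should be, at height 0.168. In the side view the gripper hides it. I'm handing in.

```bash
python3 -c "
from station import ctrl
print(ctrl.finish_job())"; python3 s.py
```

```text
the job is handed in; nothing more can be done
None
the job is handed in; nothing more can be done
```

I handed the job in with the torch standing in the cup, the leg gripped within about 0.5 mm of the flag by my measurements, and the lever pushed to its stop; the flag hadn't visibly moved, I didn't re-measure the other things on the counter, and no verdict came back.

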